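Block a portable radio into its transit case

ROBOT

A 6-joint arm with a two-finger parallel gripper is mounted at the origin on the work surface. World frame = base frame: x ahead of the robot, y to its left, z up, the work surface at z = 0. Lengths are in m, angles in degrees, forces in N, time in s.
With the tool pointing down it reaches from about 0.4 to 0.825 m from the base axis. Payload 7 kg.
Tool frame: the origin (TCP) lies at the very end of the fingers, on their centre line; the grasp point (between the pads) lies behind it (r.grasp_offset is the z of the grasp point in the tool frame, in m); z points along the fingers, y is the direction in which the jaws open and shut (so a half turn about z gives the same grasp; the last joint's range is limited). The gripper opens to 88 mm and grips with 3 to 60 N. Pads are 19 mm wide; open, the fingers measure 130 mm over their backs; the gripper's body (78 mm by 193 mm) begins 47 mm behind the grasp point.
Start: joints at [-48.638, 20.546, 0.682, 0, -70.136, -16.507], TCP at [0.284, -0.612, 0.227] pointing down, gripper open.
Joint ranges: [-176.03, 176.03], [-82.01, 121.73], [-58.28, 71.71], [-173.87, 95.51], [-174.79, -0.11], [-173.66, 173.66]. Speed limits (degrees/s): [136.94, 136.94, 172.46, 180, 180, 180].

INTERFACE

Orientations are given as [roll, pitch, yaw] about the fixed x, y, z axes, in that order (R = Rz(yaw) Ry(pitch) Rx(roll)).
In Python, from plant import r gives the robot as it stands. The module is installed in compiled form; this text tells all that it offers.
- The arm moves only by the tool servo_tool, never from a script. Its argument "targets" is a list of rows, each an object of numbers: "dx", "dy", "dz": the shift along the world's x, y, z in cm; "spin": the turn about the world's z in rad; "grip": the opening in per cent of the stroke, from 0 (shut) to 100 (fully open). A call has exactly 10 rows; each row is the pose to reach, as a shift and turn from the pose commanded when the call began; what a row does not reach only later rows make up. A row lasts 1/12 s, in which the tool goes at most 41.7 mm and 7.16 degrees, less where a joint would pass 70% of its speed; a pose out of reach is approached as far as the arm can. A call with a gripper value outside its range is refused whole. The fingers move at their own pace and stop on an object; "squeeze" is the grip in N (left out, the last holds). Time passes only in rows, so rows that repeat a pose let the fingers close, or fill a call up. It gives the time, the measured TCP pose, the force and the opening at its end, in the units of the state.
- r.get_state(): the state, without advancing time (a new reading comes with each control period).
- r.capture(name): name is "scene" or "side" or "wrist"; returns the picture (400x640x3 uint8, blue, green, red); there is no depth.
- r.get_calibration(name): a dict with "K" (3x3 intrinsics, pixels), "extrinsics" (4x4, takes a point from camera to world coordinates). Camera axes: x right, y down, z forward; pixel columns grow to the right and rows downward; lengths in m; the calibration is good to about 2 mm. A picture is of the moment at which its call begins: read the wrist's pose just before it. get_calibration takes no time and is no camera call; for the wrist camera it gives the pose at the moment of the call.
- r.close_job(): hands the job in, once; it reports no verdict.
Trained networks look in the newest picture that a camera, given by its name, has taken for a name from the list of things; names that differ only in an ending like _2 or _b are one class to them, and where a whole thing is asked for, a point or a joint stands for the part that bears it (a point fixed in the world has none). Each returns a list of dicts, best first, with "p" (0 to 1); they miss things now and then, are a little off and sometimes report something else, mostly with a low value. They report only what shows in the picture. A call takes as long as a camera call.
- r.cut_out(name, camera): "mask" (400x640 bool, what is visible of it) and "extent" ([left, top, right, bottom] in pixels, round what is visible of it).
The state is a dict: "time_s": time; "joints": joint angles; "qd": joint speeds; "joint_torque": joint torques, N m; "tcp_pos": TCP position; "eef_rot": TCP orientation; "contact_force": force on the tool from outside, world axes, zero at the start; "moment": the same for the moment, N m; "gripper_width": finger opening in m.
Only numpy, scipy, OpenCV 4.12 (cv2) and the standard library are available. Lean on these libraries where they do the work, as an engineer would, in place of code of your own. Each camera call takes 0.05 s, during which the arm holds its last target. There are 200 camera calls.

TASK

The portable radio lies loose in its open transit case: slide it into one corner of the case, whichever you like, then fill the gap left at its end with the thick wooden block and the gap left along its side with the thin one, both standing upright right down on the case's floor, so that nothing can shift. The third, thickest and shortest block fits neither gap: leave it where it stands, and do not knock the mug over.

Things in the scene. Friction and masses are not known exactly. Their poses are not given: they have to be found in the camera images.
- case: Lower shell of a aluminium transit case, open on top, fixed to the table. Inside 206 mm (its x) by 143 mm (its y); walls 10 mm thick, floor 10 mm thick, rim 55 mm above its underside, so outside 226 by 163 mm. Origin: centre of its underside; z up. The inner floor is at z = 10 mm in its frame. Both ends and both sides are alike.
- radio: Black portable radio, 160 (x) by 110 (y) by 50 mm high, about 0.6 kg. It stands loose on the case's floor, roughly along the case's x and mid-case, at the start 7 to 35 mm from every wall. Origin: centre of its underside. A level carrying handle is fixed on its top. Pushed into a corner of the case it leaves a 46 mm gap at one end and a 33 mm gap along one side.
- radio_grip (a point): Point to pinch on the radio's handle, 77 mm above the centre of the radio's underside. The handle is a level steel bar 12 mm wide (radio's y), 70 mm long (radio's x) and 12 mm high, its top 88 mm above the radio's underside, with a leg down to the radio at each end; pinch it across y from above.
- thick_block: Plain softwood block standing upright, 135 mm long (its x) by 42 mm thick (its y) by 95 mm high, edges rounded by 5 mm. Origin: centre of its underside. It belongs in the gap at the radio's end, its length along the case's y; when it stands on the case's floor its top is 50 mm above the case's rim and 45 mm above the radio's body.
- thin_block: Plain softwood block standing upright, 154 mm long (its x) by 29 mm thick (its y) by 95 mm high, edges rounded by 5 mm. Origin: centre of its underside. It belongs in the gap along the radio's long side, its length along the case's x.
- spare_block: Spare softwood block that fits neither gap, 110 mm long (x) by 60 mm thick (y) by 95 mm high, standing upright. Origin: centre of its underside. The three blocks stand on the table in front of and to the right of the robot, beside the case, in any order.
- mug: Steel mug, 76 mm across and 95 mm high, standing on the table beyond the blocks. Origin: centre of its underside; z up.

How it is judged:
By the outcome, as a careful person would: the job done as asked, in the order asked, and still so for the second after the job is handed in, with the robot touching nothing.
It also fails if it takes over 72 s, if anything falls off the work surface, if the arm or the gripper's body presses on something with over 40 N, if the wrist force passes 120 N, or if a joint passes its speed limit or range.

## Working session

There is one attempt and no reset: what is moved stays moved. The work goes in short steps, Python scripts to look and compute and a tool call to move; the robot and the scene stay as the last step left them, time stands still between calls to the robot, and variables do not carry over. Pictures are saved under pics/ and viewed, about 8 in all and at most 12, crops included, and the job is handed in when it is done.

Besides the shell and the picture viewer there is one more tool, called after "Call:" as name(argument=value, ...) on one line, values as JSON. servo_tool: Moves the arm, as the interface text tells. Its arguments: {"type":"object","properties":{"targets":{"type":"array"},"squeeze":{"type":"number"}},"required":["targets"]}

```bash
mkdir -p pics; python3 - <<'E'
from plant import r
import cv2,numpy as np
print(r.get_state(), r.grasp_offset)
for c in ("scene","side","wrist"):
    k=r.get_calibration(c); print(c,np.round(k["K"],1).tolist(),np.round(k["extrinsics"],4).tolist())
    im=r.capture(c); cv2.imwrite(f"pics/{c}0.png",im)
    for n in ("case","radio","thick_block","thin_block","spare_block","mug"):
        for d in r.cut_out(n,c)[:2]: print(c,n,round(d["p"],2),d["extent"],int(d["mask"].sum()))
a=cv2.imread("pics/scene0.png");b=cv2.imread("pics/side0.png")
cv2.imwrite("pics/both.png",cv2.resize(np.vstack([a,b]),(480,600)))
E
```

```text
{'time_s': 0.0, 'joints': array([-4.86392095e+01,  2.05898917e+01,  6.32611006e-01, -1.95220081e-02,
       -7.01355741e+01, -1.65063143e+01]), 'qd': array([ 0.10133497,  0.05787112, -0.06849135,  0.0766542 , -0.01585658,
        0.07827608]), 'joint_torque': array([-3.81267630e-03, -5.82720208e+01,  2.93064433e+01,  6.99727759e+00,
        7.08467487e-03, -1.87278019e-04]), 'tcp_pos': array([ 0.2834667 , -0.61204537,  0.22563316]), 'eef_rot': array([ 1.79905757e+02, -8.78886365e-03, -1.55152165e+02]), 'contact_force': array([0.21352183, 1.08137342, 0.11792087]), 'moment': array([0.000984  , 0.00277219, 0.02830259]), 'gripper_width': 0.08737399318217186} -0.0188
scene [[367.7, 0.0, 313.5], [0.0, 367.7, 190.6], [0.0, 0.0, 1.0]] [[0.2608, 0.7603, -0.5949, 1.1239], [0.9654, -0.2018, 0.1653, -0.1941], [0.0056, -0.6175, -0.7866, 0.7894], [0.0, 0.0, 0.0, 1.0]]
scene case 0.75 [377.1, 137.3, 447.8, 217.1] 2595
scene radio 0.88 [387.4, 143.5, 434.8, 200.9] 2358
scene thick_block 0.76 [253.1, 191.6, 287.2, 254.9] 1422
scene thin_block 0.63 [295.9, 135.3, 309.5, 199.3] 799
scene spare_block 0.62 [178.8, 153.5, 216.8, 208.9] 1283
scene mug 0.78 [317.4, 224.5, 365.3, 269.4] 1526
side [[473.9, 0.0, 320.0], [0.0, 473.9, 192.9], [0.0, 0.0, 1.0]] [[-0.849, -0.2849, 0.4449, 0.1249], [-0.5277, 0.4171, -0.7399, 0.7396], [0.0252, -0.863, -0.5045, 0.6123], [0.0, 0.0, 0.0, 1.0]]
side case 0.87 [183.3, 232.5, 331.6, 357.3] 6243
side radio 0.77 [205.3, 241.9, 306.8, 326.0] 4867
side thick_block 0.57 [303.0, 156.3, 358.5, 196.6] 1940
side thin_block 0.86 [332.2, 185.5, 400.0, 257.9] 2839
side spare_block 0.78 [400.3, 151.1, 454.2, 201.5] 2000
side mug 0.92 [249.3, 164.4, 284.0, 216.9] 1547
wrist [[333.9, 0.0, 318.6], [0.0, 333.9, 201.6], [0.0, 0.0, 1.0]] [[-0.4208, 0.8764, 0.2344, 0.221], [0.9072, 0.4067, 0.1078, -0.6417], [-0.0009, 0.258, -0.9661, 0.3857], [0.0, 0.0, 0.0, 1.0]]
```

View pics/scene0.png

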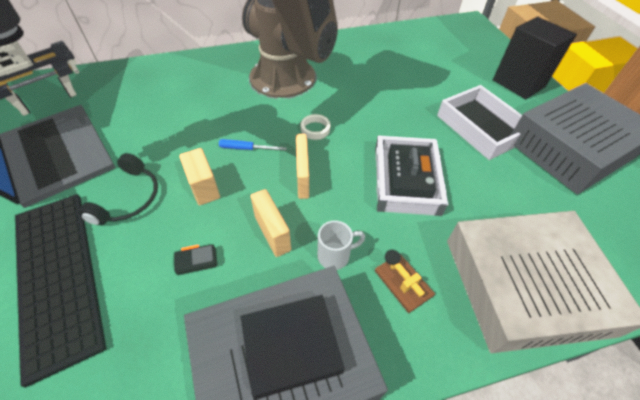

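View pics/side0.png

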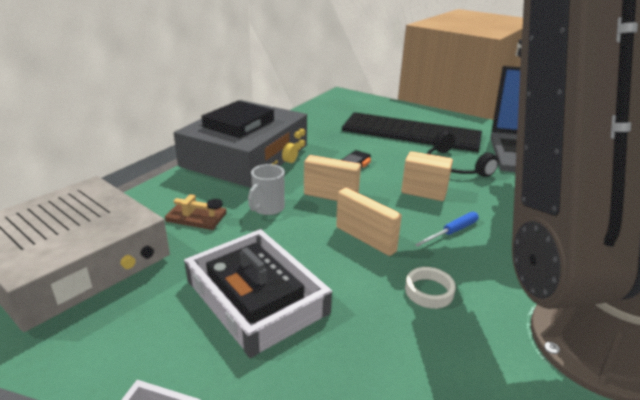

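Both pictures show the case (scene ~410,175) holding the radio. The blocks are thin (303,165), thick (270,222) and spare (198,175), and the mug is at (335,243). Next I fit the poses from silhouettes.

```bash
cat > h.py <<'E'
from plant import r
import cv2,numpy as np
from scipy.optimize import minimize
B=dict(case=(.226,.163,0,.055),thick_block=(.135,.042,0,.095),thin_block=(.154,.029,0,.095),spare_block=(.110,.060,0,.095),radio=(.160,.110,.01,.060),mug=(.076,.076,0,.095))
def proj(P,cal):
    E=np.linalg.inv(cal["extrinsics"]);c=P@E[:3,:3].T+E[:3,3];q=c@cal["K"].T
    return q[:,:2]/q[:,2:]
def pts(n,p):
    x,y,a=p;a=np.radians(a);l,w,z0,z1=B[n]
    if n=="mug":
        t=np.linspace(0,6.28,24);b=np.c_[.038*np.cos(t),.038*np.sin(t)]
    else: b=np.array([[i*l/2,j*w/2] for i in(1,-1) for j in(1,-1)])
    b=b@np.array([[np.cos(a),np.sin(a)],[-np.sin(a),np.cos(a)]])+[x,y]
    P=np.vstack([np.c_[b,np.full(len(b),z)] for z in(z0,z1)])
    if n=="radio":
        h=np.array([[i*.035,j*.006] for i in(1,-1) for j in(1,-1)])@np.array([[np.cos(a),np.sin(a)],[-np.sin(a),np.cos(a)]])+[x,y]
        P=[P,np.c_[h,np.full(4,.098)],np.c_[h,np.full(4,.06)]]
    return P
S=4
def render(n,p,cal):
    m=np.zeros((400*S,640*S),np.uint8);P=pts(n,p)
    for Q in ([P] if n!="radio" else [P[0],np.vstack(P[1:])]):
        cv2.fillConvexPoly(m,cv2.convexHull((proj(Q,cal)*S+S/2).astype(np.float32)).round().astype(np.int32),1)
    return cv2.resize(m.astype(np.float32),(640,400),interpolation=cv2.INTER_AREA)
def fit(n,obs,p0s):
    "obs: list of (mask,cal)"
    def cost(p):
        c=0
        for m,cal in obs:
            R=render(n,p,cal);c+=1-np.minimum(R,m).sum()/np.maximum(R,m).sum()
        return c/len(obs)
    best=None
    for p0 in p0s:
        s=minimize(cost,p0,method="Nelder-Mead",options=dict(initial_simplex=np.array(p0)+np.array([[0,0,0],[.03,0,0],[0,.03,0],[0,0,20]]),maxiter=150,xatol=1e-4,fatol=1e-4))
        if best is None or s.fun<best.fun: best=s
    return best
def ray(uv,cal,z):
    d=cal["extrinsics"][:3,:3]@np.linalg.solve(cal["K"],[*uv,1]);o=cal["extrinsics"][:3,3]
    return o+d*(z-o[2])/d[2]
E
python3 - <<'E'
from h import *
M={}
for c in("scene","side"):
    r.capture(c);cal=r.get_calibration(c)
    for n in B: M[n,c]=(r.cut_out(n,c)[0]["mask"].astype(np.float32),cal)
for n in B:
    o=[]
    for c in("scene","side"):
        m,cal=M[n,c]
        if n=="case": 
            m=np.maximum(m,M["radio",c][0]);m2=np.zeros_like(m)
            cv2.fillConvexPoly(m2,cv2.convexHull(cv2.findNonZero((M[n,c][0]>0).astype(np.uint8))),1);m=m2
        o.append((m,cal))
    ys,xs=np.nonzero(o[0][0]);g=ray((xs.mean(),ys.mean()),o[0][1],.04)[:2]
    s=fit(n,o,[[*g,a] for a in((0,) if n=="mug" else (0,45,90,135))])
    print(n,np.round(s.x,4),round(s.fun,3),[round(fit(n,[q],[s.x]).x[i],3) for q in o for i in range(3)])
E
```

```text
Traceback (most recent call last):
IndexError: list index out of range
```

```bash
cat >> h.py <<'E'
def look(n,c,k=3):
    for _ in range(k):
        d=r.cut_out(n,c)
        if d and d[0]["p"]>.4: return d[0]["mask"].astype(np.float32)
        r.capture(c)
def hull(m):
    o=np.zeros_like(m);cv2.fillConvexPoly(o,cv2.convexHull(cv2.findNonZero((m>0).astype(np.uint8))),1);return o
E
python3 - <<'E'
from h import *
for c in("scene","side"): r.capture(c)
for n in B:
    o=[]
    for c in("scene","side"):
        m=look(n,c)
        if m is None: print("miss",n,c);continue
        if n=="case": m=hull(m)
        o.append((m,r.get_calibration(c)))
    ys,xs=np.nonzero(o[0][0]);g=ray((xs.mean(),ys.mean()),o[0][1],.04)[:2]
    s=fit(n,o,[[*g,a] for a in((0,) if n=="mug" else (0,45,90,135))])
    print(n,np.round(s.x,4),round(s.fun,3),[np.round(fit(n,[q],[s.x]).x,3).tolist() for q in o])
print(r.get_state()["time_s"])
E
```

```text
case [  0.5589   0.2329 160.6834] 0.045 [[0.556, 0.232, 160.61], [0.561, 0.233, 160.389]]
thick_block [ 0.6355 -0.1626 12.4078] 0.127 [[0.629, -0.164, 12.148], [0.64, -0.168, 17.849]]
thin_block [  0.4773  -0.0474 -11.8331] 0.11 [[0.467, -0.046, -11.717], [0.48, -0.047, -14.346]]
spare_block [ 0.4451 -0.3155 11.6258] 0.071 [[0.437, -0.317, 11.105], [0.447, -0.317, 14.568]]
radio [  0.5593   0.2335 159.5969] 0.133 [[0.55, 0.238, 160.331], [0.575, 0.224, 160.527]]
mug [ 0.7349 -0.0337  5.5022] 0.156 [[0.728, -0.034, 5.007], [0.738, -0.035, 11.902]]
2.2
```

Call:
servo_tool(targets=[{"dx": 1.5, "dy": 3.5, "dz": 1, "spin": -0.05, "grip": 100}, {"dx": 3.2, "dy": 7.2, "dz": 2, "spin": -0.1, "grip": 100}, {"dx": 5, "dy": 11, "dz": 3, "spin": -0.15, "grip": 100}, {"dx": 6.7, "dy": 14.7, "dz": 4, "spin": -0.2, "grip": 100}, {"dx": 8.4, "dy": 18.4, "dz": 4.5, "spin": -0.25, "grip": 100}, {"dx": 10.1, "dy": 22.1, "dz": 5, "spin": -0.3, "grip": 100}, {"dx": 11.8, "dy": 25.8, "dz": 5.5, "spin": -0.35, "grip": 100}, {"dx": 13.5, "dy": 29.5, "dz": 6, "spin": -0.4, "grip": 100}, {"dx": 15, "dy": 33, "dz": 6, "spin": -0.44, "grip": 100}, {"dx": 16, "dy": 35.5, "dz": 6, "spin": -0.44, "grip": 100}])

```text
time_s: 3.03
tcp_pos: [0.4447, -0.2549, 0.2874]
eef_rot: [-180.0, 0.1, 179.6]
contact_force: [0.3, 0.6, -0.2]
gripper_width: 0.0877
```

```bash
cat >> h.py <<'E'
def wristfit(names,guess,save=None,raw=False):
    st=r.get_state();cal=r.get_calibration("wrist");im=r.capture("wrist")
    print("t",round(st["time_s"],2),"tcp",np.round(st["tcp_pos"],4),"rot",np.round(st["eef_rot"],2),"w",round(st["gripper_width"],4),"F",np.round(st["contact_force"],1))
    if save: cv2.imwrite("pics/"+save+".png",im)
    for n in names:
        m=look(n,"wrist")
        if m is None: print("miss",n);continue
        if n=="case": m=hull(m)
        s=fit(n,[(m,cal)],[guess[n]]);print(n,np.round(s.x,4),round(s.fun,3))
    return im,cal
G=dict(case=[.559,.233,160.7],thick_block=[.636,-.163,12.4],thin_block=[.477,-.047,-11.8],spare_block=[.445,-.316,11.6],radio=[.559,.2335,159.6],mug=[.735,-.034,0])
E
python3 - <<'E'
from h import *
wristfit(["thick_block","thin_block","spare_block"],G,"w1")
E
```

```text
t 3.03 tcp [ 0.4447 -0.2549  0.2874] rot [-1.8000e+02  1.1000e-01  1.7957e+02] w 0.0877 F [ 0.3  0.6 -0.2]
thick_block [ 0.632  -0.1627 14.4158] 0.709
thin_block [  0.4741  -0.0459 -10.9645] 0.166
spare_block [ 0.442  -0.3142 10.2811] 0.055
```

View pics/w1.png

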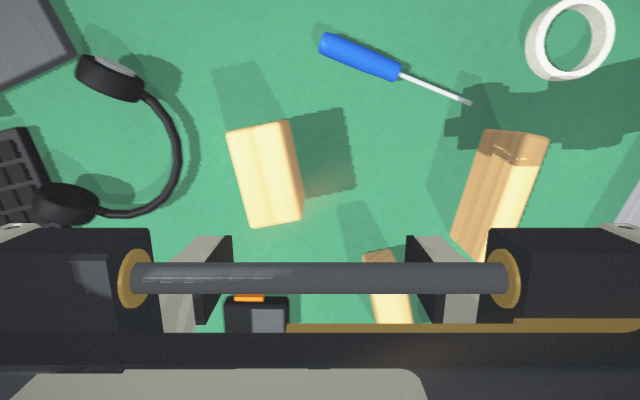

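Call:
servo_tool(targets=[{"dx": 1.4, "dy": 3.8, "dz": 0.3, "spin": -0.04}, {"dx": 2.8, "dy": 7.7, "dz": 0.6, "spin": -0.08}, {"dx": 4.2, "dy": 11.6, "dz": 0.9, "spin": -0.12}, {"dx": 5.6, "dy": 15.5, "dz": 1.2, "spin": -0.16}, {"dx": 7, "dy": 19.4, "dz": 1.5, "spin": -0.2}, {"dx": 8.4, "dy": 23.3, "dz": 1.8, "spin": -0.24}, {"dx": 9.8, "dy": 27.2, "dz": 2, "spin": -0.28}, {"dx": 11.2, "dy": 31.1, "dz": 2.2, "spin": -0.33}, {"dx": 12.6, "dy": 35, "dz": 2.4, "spin": -0.33}, {"dx": 14, "dy": 38.9, "dz": 2.5, "spin": -0.33}])

```text
validation failed for argument at $.ta...
```

Call:
servo_tool(targets=[{"dx": 1.4, "dy": 3.8}, {"dx": 2.4, "dy": 6.6}, {"dx": 2.5, "dy": 7}, {"dx": 2.5, "dy": 7}, {"dx": 2.5, "dy": 7}, {"dx": 2.5, "dy": 7}, {"dx": 2.5, "dy": 7}, {"dx": 2.5, "dy": 7}, {"dx": 2.5, "dy": 7}, {"dx": 2.5, "dy": 7}])

```text
validation failed for argument at $.ta...
```

```bash
python3 - <<'E'
from h import *
wristfit(["case","radio"],G,"w2")
E
```

```text
t 3.23 tcp [ 0.444  -0.2568  0.2868] rot [-1.7999e+02  2.0000e-02  1.7978e+02] w 0.0874 F [-1.   0.1  0. ]
case [  0.484    0.2915 249.8382] 0.073
radio [  0.559    0.2335 159.6   ] 1.0
```

View pics/w2.png

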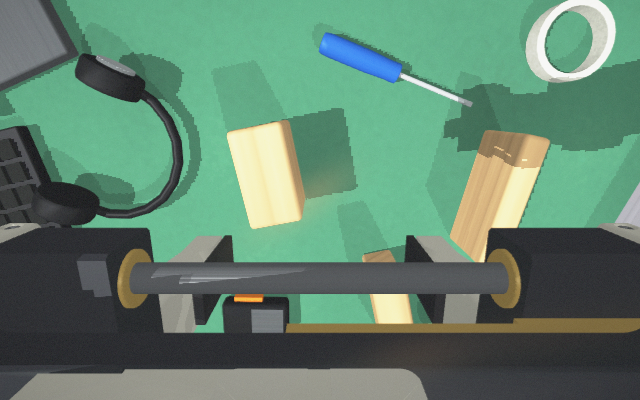

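The fields are all required, so both moves were refused and the view is unchanged. I'll resend them.

Call:
servo_tool(targets=[{"dx": 1.4, "dy": 3.8, "dz": 0.3, "spin": -0.04, "grip": 100}, {"dx": 2.8, "dy": 7.7, "dz": 0.6, "spin": -0.08, "grip": 100}, {"dx": 4.2, "dy": 11.6, "dz": 0.9, "spin": -0.12, "grip": 100}, {"dx": 5.6, "dy": 15.5, "dz": 1.2, "spin": -0.16, "grip": 100}, {"dx": 7, "dy": 19.4, "dz": 1.5, "spin": -0.2, "grip": 100}, {"dx": 8.4, "dy": 23.3, "dz": 1.8, "spin": -0.24, "grip": 100}, {"dx": 9.8, "dy": 27.2, "dz": 2, "spin": -0.28, "grip": 100}, {"dx": 11.2, "dy": 31.1, "dz": 2.2, "spin": -0.33, "grip": 100}, {"dx": 12.6, "dy": 35, "dz": 2.4, "spin": -0.33, "grip": 100}, {"dx": 14, "dy": 38.9, "dz": 2.5, "spin": -0.33, "grip": 100}])

```text
time_s: 4.32
tcp_pos: [0.5844, 0.1327, 0.3119]
eef_rot: [180.0, 0.0, 160.6]
contact_force: [1.3, -0.5, -0.4]
gripper_width: 0.0876
```

Call:
servo_tool(targets=[{"dx": 1.4, "dy": 3.8, "dz": 0, "spin": 0, "grip": 100}, {"dx": 2.2, "dy": 6, "dz": 0, "spin": 0, "grip": 100}, {"dx": 2.5, "dy": 7, "dz": 0, "spin": 0, "grip": 100}, {"dx": 2.5, "dy": 7, "dz": 0, "spin": 0, "grip": 100}, {"dx": 2.5, "dy": 7, "dz": 0, "spin": 0, "grip": 100}, {"dx": 2.5, "dy": 7, "dz": 0, "spin": 0, "grip": 100}, {"dx": 2.5, "dy": 7, "dz": 0, "spin": 0, "grip": 100}, {"dx": 2.5, "dy": 7, "dz": 0, "spin": 0, "grip": 100}, {"dx": 2.5, "dy": 7, "dz": 0, "spin": 0, "grip": 100}, {"dx": 2.5, "dy": 7, "dz": 0, "spin": 0, "grip": 100}])

```text
time_s: 5.15
tcp_pos: [0.6087, 0.2009, 0.312]
eef_rot: [180.0, 0.0, 160.7]
contact_force: [1.1, -0.4, -0.6]
gripper_width: 0.0875
```

```bash
python3 - <<'E'
from h import *
im,cal=wristfit(["case","radio"],G)
for n,p in(("case",G["case"]),("radio",G["radio"])):
    P=pts(n,p); P=P if n=="case" else np.vstack(P)
    for u in proj(P,cal): cv2.circle(im,tuple(int(v) for v in u),2,(0,0,255) if n=="case" else (255,255,0),-1)
cv2.imwrite("pics/w3.png",im)
E
```

```text
t 5.15 tcp [0.6087 0.2009 0.312 ] rot [1.7997e+02 2.0000e-02 1.6070e+02] w 0.0875 F [ 1.1 -0.4 -0.6]
case [  0.5557   0.2298 159.9182] 0.057
radio [  0.5582   0.236  160.0978] 0.02
```

View pics/w3.png

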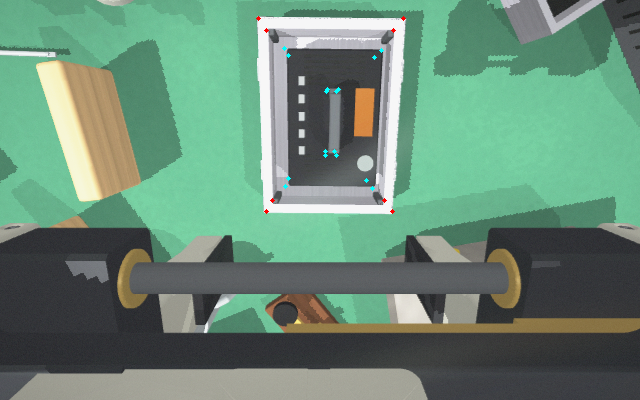

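Call:
servo_tool(targets=[{"dx": -2.5, "dy": 1.7, "dz": -2, "spin": 0, "grip": 100}, {"dx": -5, "dy": 3.5, "dz": -4, "spin": 0, "grip": 100}, {"dx": -5, "dy": 3.5, "dz": -8, "spin": 0, "grip": 100}, {"dx": -5, "dy": 3.5, "dz": -12, "spin": 0, "grip": 100}, {"dx": -5, "dy": 3.5, "dz": -16, "spin": 0, "grip": 80}, {"dx": -5, "dy": 3.5, "dz": -19, "spin": 0, "grip": 60}, {"dx": -5, "dy": 3.5, "dz": -21.5, "spin": 0, "grip": 60}, {"dx": -5, "dy": 3.5, "dz": -23.5, "spin": 0, "grip": 60}, {"dx": -5, "dy": 3.5, "dz": -24.2, "spin": 0, "grip": 60}, {"dx": -5, "dy": 3.5, "dz": -24.2, "spin": 0, "grip": 60}])

```text
time_s: 6.23
tcp_pos: [0.5578, 0.2359, 0.0677]
eef_rot: [-179.8, -0.1, 160.7]
contact_force: [-0.1, 0.5, 0.5]
gripper_width: 0.0551
```

Call:
servo_tool(targets=[{"dx": 0, "dy": 0, "dz": 0, "spin": 0, "grip": 40}, {"dx": 0, "dy": 0, "dz": 0, "spin": 0, "grip": 20}, {"dx": 0, "dy": 0, "dz": 0, "spin": 0, "grip": 0}, {"dx": 0, "dy": 0, "dz": 0, "spin": 0, "grip": 0}, {"dx": 0, "dy": 0, "dz": 0, "spin": 0, "grip": 0}, {"dx": 0, "dy": 0, "dz": 0, "spin": 0, "grip": 0}, {"dx": 0, "dy": 0, "dz": 0, "spin": 0, "grip": 0}, {"dx": 0, "dy": 0, "dz": 0, "spin": 0, "grip": 0}, {"dx": 0, "dy": 0, "dz": 0, "spin": 0, "grip": 0}, {"dx": 0, "dy": 0, "dz": 0, "spin": 0, "grip": 0}], squeeze=25)

```text
time_s: 7.07
tcp_pos: [0.5589, 0.2367, 0.0699]
eef_rot: [180.0, 0.0, 160.7]
contact_force: [-0.7, 0.7, 3.9]
gripper_width: 0.0114
```

Call:
servo_tool(targets=[{"dx": -0.4, "dy": 0.1, "dz": 0, "spin": 0, "grip": 0}, {"dx": -0.8, "dy": 0.3, "dz": 0, "spin": 0, "grip": 0}, {"dx": -1.2, "dy": 0.4, "dz": 0, "spin": 0, "grip": 0}, {"dx": -1.6, "dy": 0.55, "dz": 0, "spin": 0, "grip": 0}, {"dx": -1.9, "dy": 0.65, "dz": 0, "spin": 0, "grip": 0}, {"dx": -1.77, "dy": 1.1, "dz": 0, "spin": 0, "grip": 0}, {"dx": -1.65, "dy": 1.45, "dz": 0, "spin": 0, "grip": 0}, {"dx": -1.5, "dy": 1.8, "dz": 0, "spin": 0, "grip": 0}, {"dx": -1.45, "dy": 2, "dz": 0, "spin": 0, "grip": 0}, {"dx": -1.45, "dy": 2, "dz": 0, "spin": 0, "grip": 0}])

```text
time_s: 7.9
tcp_pos: [0.5412, 0.2494, 0.0721]
eef_rot: [-179.3, -0.1, 160.7]
contact_force: [-8.6, -27.9, 38.1]
gripper_width: 0.0117
```

Call:
servo_tool(targets=[{"dx": -0.1, "dy": -0.3, "dz": 0, "spin": 0, "grip": 0}, {"dx": -0.26, "dy": -0.75, "dz": 0, "spin": 0, "grip": 0}, {"dx": -0.26, "dy": -0.75, "dz": 0, "spin": 0, "grip": 0}, {"dx": -0.26, "dy": -0.75, "dz": 0, "spin": 0, "grip": 0}, {"dx": -0.26, "dy": -0.75, "dz": 0, "spin": 0, "grip": 0}, {"dx": -0.26, "dy": -0.75, "dz": 0, "spin": 0, "grip": 0}, {"dx": -0.26, "dy": -0.75, "dz": 0, "spin": 0, "grip": 0}, {"dx": -0.26, "dy": -0.75, "dz": 0, "spin": 0, "grip": 0}, {"dx": -0.26, "dy": -0.75, "dz": 0, "spin": 0, "grip": 0}, {"dx": -0.26, "dy": -0.75, "dz": 0, "spin": 0, "grip": 0}])

```text
time_s: 8.73
tcp_pos: [0.5408, 0.2483, 0.0693]
eef_rot: [-179.8, -0.1, 160.7]
contact_force: [-0.8, -6.1, 5.0]
gripper_width: 0.0117
```

```bash
python3 - <<'E'
from h import *
print(r.get_state()["contact_force"])
a=r.capture("scene")[100:240,340:500];b=r.capture("side")[210:370,150:350]
cv2.imwrite("pics/p1.png",np.hstack([cv2.resize(a,(400,350),interpolation=2),cv2.resize(b,(400,350),interpolation=2)]))
E
```

```text
[-0.81857539 -6.09352324  5.03639806]
```

View pics/p1.png

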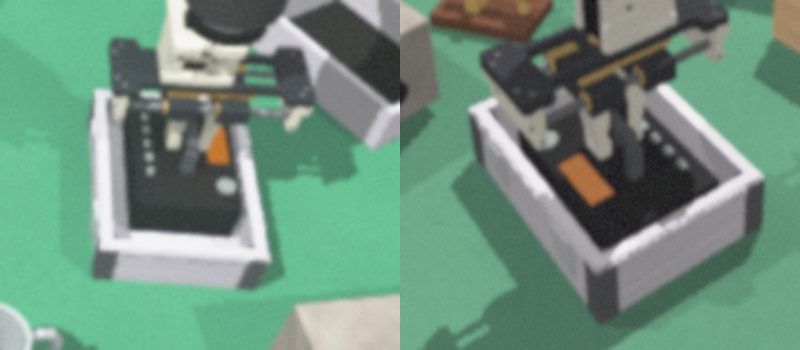

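Both views show the radio in the case, apparently close to the +y wall, but the travel was shorter than I expected. I'll check it up close with the wrist camera.

```bash
python3 - <<'E'
from h import *
im=r.capture("wrist");cv2.imwrite("pics/w4.png",im)
E
```

```text
(no output)
```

View pics/w4.png

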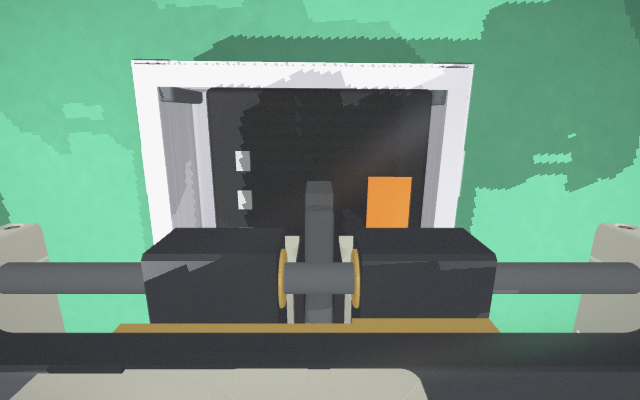

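The radio is flush against the −x wall (row 88), but there is still a gap of about 5 mm on the +y side (columns 432–447). Pushing made it tip and jam downward (Fz 38 N), so I'll unload it vertically while pushing +y.

Call:
servo_tool(targets=[{"dx": 0, "dy": 0, "dz": 0.2, "spin": 0, "grip": 0}, {"dx": 0, "dy": 0, "dz": 0.3, "spin": 0, "grip": 0}, {"dx": 0, "dy": 0, "dz": 0.3, "spin": 0, "grip": 0}, {"dx": 0.05, "dy": 0.15, "dz": 0.3, "spin": 0, "grip": 0}, {"dx": 0.1, "dy": 0.3, "dz": 0.3, "spin": 0, "grip": 0}, {"dx": 0.15, "dy": 0.45, "dz": 0.3, "spin": 0, "grip": 0}, {"dx": 0.2, "dy": 0.6, "dz": 0.3, "spin": 0, "grip": 0}, {"dx": 0.23, "dy": 0.68, "dz": 0.3, "spin": 0, "grip": 0}, {"dx": 0.23, "dy": 0.68, "dz": 0.3, "spin": 0, "grip": 0}, {"dx": 0.23, "dy": 0.68, "dz": 0.3, "spin": 0, "grip": 0}])

```text
time_s: 9.72
tcp_pos: [0.5435, 0.2557, 0.0724]
eef_rot: [-180.0, -0.0, 160.7]
contact_force: [-1.2, -2.1, -4.8]
gripper_width: 0.0121
```

Call:
servo_tool(targets=[{"dx": 0.05, "dy": 0.15, "dz": 0, "spin": 0, "grip": 0}, {"dx": 0.1, "dy": 0.3, "dz": 0, "spin": 0, "grip": 0}, {"dx": 0.1, "dy": 0.3, "dz": 0, "spin": 0, "grip": 0}, {"dx": 0, "dy": 0.33, "dz": 0, "spin": 0, "grip": 0}, {"dx": -0.1, "dy": 0.36, "dz": 0, "spin": 0, "grip": 0}, {"dx": -0.2, "dy": 0.4, "dz": 0, "spin": 0, "grip": 0}, {"dx": -0.2, "dy": 0.4, "dz": 0, "spin": 0, "grip": 0}, {"dx": -0.2, "dy": 0.4, "dz": 0, "spin": 0, "grip": 0}, {"dx": -0.2, "dy": 0.4, "dz": 0, "spin": 0, "grip": 0}, {"dx": -0.2, "dy": 0.4, "dz": 0, "spin": 0, "grip": 0}])

```text
time_s: 10.55
tcp_pos: [0.543, 0.2571, 0.0731]
eef_rot: [-179.8, 0.1, 160.7]
contact_force: [6.8, -13.3, -3.4]
gripper_width: 0.0121
```

```bash
python3 - <<'E'
from h import *
s=r.get_state();print(s["tcp_pos"],s["contact_force"])
im=r.capture("wrist")[40:240,100:500];cv2.imwrite("pics/w5.png",cv2.resize(im,(800,400)))
E
```

```text
[0.54302203 0.25712432 0.07309871] [  6.77507308 -13.30213558  -3.44311941]
```

View pics/w5.png

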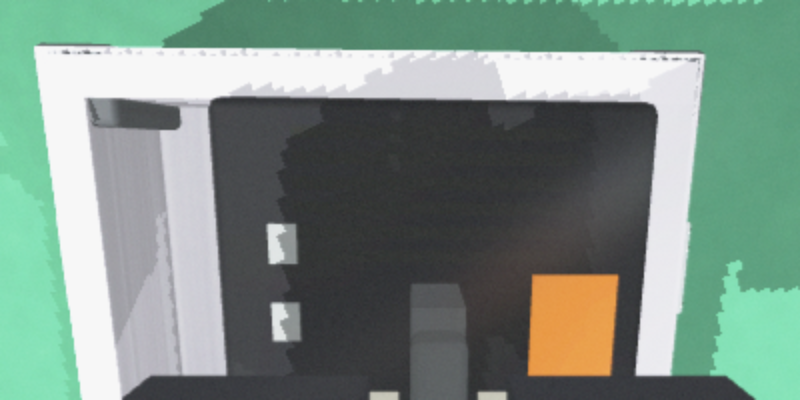

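Now the radio is in the corner, flush with the −x and +y walls. The case is turned about 0.7° relative to the tool, so I'll align, set the radio down and release.

Call:
servo_tool(targets=[{"dx": 0, "dy": 0, "dz": 0, "spin": -0.006, "grip": 0}, {"dx": 0, "dy": 0, "dz": -0.1, "spin": -0.012, "grip": 0}, {"dx": 0, "dy": 0, "dz": -0.2, "spin": -0.012, "grip": 0}, {"dx": 0, "dy": 0, "dz": -0.3, "spin": -0.012, "grip": 0}, {"dx": 0, "dy": 0, "dz": -0.4, "spin": -0.012, "grip": 0}, {"dx": 0, "dy": 0, "dz": -0.5, "spin": -0.012, "grip": 0}, {"dx": 0, "dy": 0, "dz": -0.5, "spin": -0.012, "grip": 0}, {"dx": 0, "dy": 0, "dz": -0.5, "spin": -0.012, "grip": 0}, {"dx": 0, "dy": 0, "dz": -0.5, "spin": -0.012, "grip": 0}, {"dx": 0, "dy": 0, "dz": -0.5, "spin": -0.012, "grip": 0}])

```text
time_s: 11.43
tcp_pos: [0.5434, 0.2562, 0.0698]
eef_rot: [-179.8, 0.2, 160.1]
contact_force: [4.5, -19.4, 10.7]
gripper_width: 0.0116
```

Call:
servo_tool(targets=[{"dx": 0, "dy": 0, "dz": 0, "spin": 0, "grip": 20}, {"dx": 0, "dy": 0, "dz": 0, "spin": 0, "grip": 30}, {"dx": 0, "dy": 0, "dz": 0, "spin": 0, "grip": 50}, {"dx": 0, "dy": 0, "dz": 0, "spin": 0, "grip": 60}, {"dx": 0, "dy": 0, "dz": 1, "spin": 0, "grip": 60}, {"dx": 0, "dy": 0, "dz": 3, "spin": 0, "grip": 60}, {"dx": 1, "dy": -1, "dz": 7, "spin": 0, "grip": 60}, {"dx": 3, "dy": -2, "dz": 11, "spin": 0, "grip": 80}, {"dx": 5, "dy": -3.5, "dz": 15, "spin": 0, "grip": 100}, {"dx": 6.5, "dy": -4.8, "dz": 19, "spin": 0, "grip": 100}])

```text
time_s: 12.27
tcp_pos: [0.6029, 0.2159, 0.2489]
eef_rot: [179.9, 0.1, 160.1]
contact_force: [1.2, 1.1, -1.0]
gripper_width: 0.0671
```

Call:
servo_tool(targets=[{"dx": 0.2, "dy": -0.2, "dz": 3, "spin": 0, "grip": 100}, {"dx": 0.6, "dy": -0.8, "dz": 6.5, "spin": 0, "grip": 100}, {"dx": 0.6, "dy": -0.8, "dz": 6.5, "spin": 0, "grip": 100}, {"dx": 0.6, "dy": -0.8, "dz": 6.5, "spin": 0, "grip": 100}, {"dx": 0.6, "dy": -0.8, "dz": 6.5, "spin": 0, "grip": 100}, {"dx": 0.6, "dy": -0.8, "dz": 6.5, "spin": 0, "grip": 100}, {"dx": 0.6, "dy": -0.8, "dz": 6.5, "spin": 0, "grip": 100}, {"dx": 0.6, "dy": -0.8, "dz": 6.5, "spin": 0, "grip": 100}, {"dx": 0.6, "dy": -0.8, "dz": 6.5, "spin": 0, "grip": 100}, {"dx": 0.6, "dy": -0.8, "dz": 6.5, "spin": 0, "grip": 100}])

```text
time_s: 13.1
tcp_pos: [0.6081, 0.2079, 0.3102]
eef_rot: [-180.0, -0.0, 160.1]
contact_force: [0.7, -0.1, -0.0]
gripper_width: 0.0874
```

```bash
python3 - <<'E'
from h import *
im,cal=wristfit(["case","radio","case","radio"],dict(G,case=[.558,.232,160],radio=[.543,.256,160]))
c=np.radians(-20);ex=np.array([np.cos(c),np.sin(c)]);ey=np.array([-ex[1],ex[0]])
R=np.array([.5434,.2562]);
# case centre from radio in corner, radio centre = touch TCP
for p in([.543,.256,160],):
    ctr=R+.023*ex-.0165*ey;print("case from touch",ctr)
    for n,p in(("case",[*ctr,160]),("radio",[*R,160])):
        for u in proj(np.vstack([pts(n,p)] if n=="case" else pts(n,p)),cal): cv2.circle(im,tuple(int(round(v*1)) for v in u),1,(0,0,255) if n=="case" else (255,255,0),-1)
# inner rim
P=np.array([[*(ctr+sx*.103*ex+sy*.0715*ey),.055] for sx,sy in((1,1),(1,-1),(-1,-1),(-1,1))]);
cv2.polylines(im,[proj(P,cal).round().astype(np.int32)],True,(0,200,0),1)
cv2.imwrite("pics/w6.png",cv2.resize(im[0:230,220:440],(660,590),interpolation=1)[:590])
cv2.imwrite("pics/w6raw.png",im)
E
```

```text
t 13.1 tcp [0.6081 0.2079 0.3102] rot [-1.7996e+02 -3.0000e-02  1.6007e+02] w 0.0874 F [ 0.7 -0.1 -0. ]
case [  0.5571   0.2342 160.2445] 0.063
radio [  0.5417   0.2542 160.0881] 0.016
case [  0.5571   0.2342 160.2445] 0.063
radio [  0.5417   0.2542 160.0881] 0.016
case from touch [0.5593696  0.23282861]
```

View pics/w6.png

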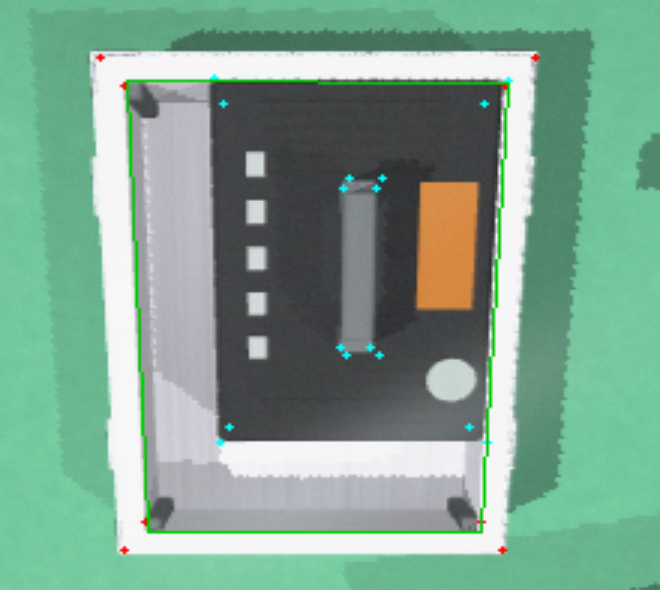

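The picture confirms the radio is tight in the −x/+y corner, and the overlays fit to about 1 mm. The end gap is at the bottom and the side gap at the left. Next, the thick block.

Call:
servo_tool(targets=[{"dx": 1, "dy": -3.8, "dz": -0.3, "spin": 0.06, "grip": 100}, {"dx": 2, "dy": -7.6, "dz": -0.6, "spin": 0.12, "grip": 100}, {"dx": 3, "dy": -11.4, "dz": -0.9, "spin": 0.18, "grip": 100}, {"dx": 4, "dy": -15.2, "dz": -1.2, "spin": 0.24, "grip": 100}, {"dx": 5, "dy": -19, "dz": -1.5, "spin": 0.3, "grip": 100}, {"dx": 6, "dy": -22.8, "dz": -1.8, "spin": 0.36, "grip": 100}, {"dx": 7, "dy": -26.6, "dz": -2.1, "spin": 0.42, "grip": 100}, {"dx": 8, "dy": -30.4, "dz": -2.4, "spin": 0.5, "grip": 100}, {"dx": 9, "dy": -33.8, "dz": -2.7, "spin": 0.565, "grip": 100}, {"dx": 9.5, "dy": -35.6, "dz": -3, "spin": 0.565, "grip": 100}])

```text
time_s: 14.18
tcp_pos: [0.7035, -0.1522, 0.2801]
eef_rot: [-180.0, -0.0, -167.5]
contact_force: [-0.9, 0.9, -1.0]
gripper_width: 0.0878
```

```bash
python3 - <<'E'
from h import *
im,cal=wristfit(["thick_block","thin_block"],G,"w7")
E
```

```text
t 14.18 tcp [ 0.7035 -0.1522  0.2801] rot [-1.7997e+02 -4.0000e-02 -1.6747e+02] w 0.0878 F [-0.9  0.9 -1. ]
thick_block [ 0.6331 -0.1624 12.7857] 0.032
thin_block [  0.4724  -0.0444 -13.2426] 0.04
```

View pics/w7.png

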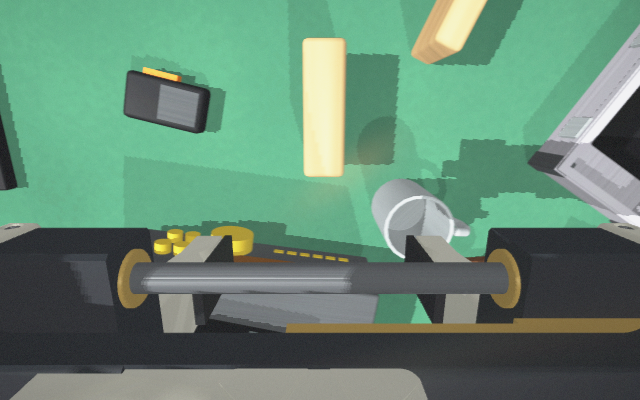

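The thick block is centred at about (323,107) and the mug at (415,220) is clear of the fingers' path. I'll descend and grasp.

Call:
servo_tool(targets=[{"dx": -3.5, "dy": -0.4, "dz": 0, "spin": 0.005, "grip": 100}, {"dx": -6.8, "dy": -0.9, "dz": -2, "spin": 0.005, "grip": 100}, {"dx": -7, "dy": -0.9, "dz": -6, "spin": 0.005, "grip": 100}, {"dx": -7, "dy": -0.9, "dz": -10, "spin": 0.005, "grip": 100}, {"dx": -7, "dy": -0.9, "dz": -14, "spin": 0.005, "grip": 100}, {"dx": -7, "dy": -0.9, "dz": -17.5, "spin": 0.005, "grip": 100}, {"dx": -7, "dy": -0.9, "dz": -20, "spin": 0.005, "grip": 100}, {"dx": -7, "dy": -0.9, "dz": -21.5, "spin": 0.005, "grip": 100}, {"dx": -7, "dy": -0.9, "dz": -21.8, "spin": 0.005, "grip": 100}, {"dx": -7, "dy": -0.9, "dz": -21.8, "spin": 0.005, "grip": 100}])

```text
time_s: 15.17
tcp_pos: [0.6328, -0.1565, 0.0621]
eef_rot: [180.0, -0.1, -167.2]
contact_force: [-0.2, 0.3, -0.5]
gripper_width: 0.0874
```

Call:
servo_tool(targets=[{"dx": 0, "dy": 0, "dz": 0, "spin": 0, "grip": 70}, {"dx": 0, "dy": 0, "dz": 0, "spin": 0, "grip": 55}, {"dx": 0, "dy": 0, "dz": 0, "spin": 0, "grip": 40}, {"dx": 0, "dy": 0, "dz": 0, "spin": 0, "grip": 30}, {"dx": 0, "dy": 0, "dz": 0, "spin": 0, "grip": 30}, {"dx": 0, "dy": 0, "dz": 0, "spin": 0, "grip": 30}, {"dx": 0, "dy": 0, "dz": 0, "spin": 0, "grip": 30}, {"dx": 0, "dy": 0, "dz": 2, "spin": 0, "grip": 30}, {"dx": 0, "dy": 0, "dz": 5, "spin": 0, "grip": 30}, {"dx": 0, "dy": 0, "dz": 8.5, "spin": 0, "grip": 30}], squeeze=35)

```text
time_s: 16.0
tcp_pos: [0.6313, -0.1571, 0.1461]
eef_rot: [179.9, -0.3, -167.3]
contact_force: [0.6, -0.1, -2.6]
gripper_width: 0.0424
```

Call:
servo_tool(targets=[{"dx": 0, "dy": 1, "dz": 3, "spin": 0.08, "grip": 30}, {"dx": 0, "dy": 3, "dz": 6, "spin": 0.18, "grip": 30}, {"dx": 0, "dy": 6, "dz": 8, "spin": 0.28, "grip": 30}, {"dx": 0, "dy": 9.8, "dz": 8, "spin": 0.38, "grip": 30}, {"dx": 0, "dy": 13.6, "dz": 8, "spin": 0.48, "grip": 30}, {"dx": 0, "dy": 17.4, "dz": 8, "spin": 0.58, "grip": 30}, {"dx": 0, "dy": 21.2, "dz": 8, "spin": 0.68, "grip": 30}, {"dx": 0, "dy": 25, "dz": 8, "spin": 0.78, "grip": 30}, {"dx": 0, "dy": 28.8, "dz": 8, "spin": 0.88, "grip": 30}, {"dx": 0.2, "dy": 32, "dz": 8, "spin": 0.98, "grip": 30}])

```text
time_s: 16.83
tcp_pos: [0.6342, 0.1652, 0.2273]
eef_rot: [179.9, -0.0, -110.8]
contact_force: [1.6, -0.3, -2.9]
gripper_width: 0.0421
```

Call:
servo_tool(targets=[{"dx": 0, "dy": 2, "dz": 0, "spin": 0.02, "grip": 30}, {"dx": 0, "dy": 3.6, "dz": 0, "spin": 0.02, "grip": 30}, {"dx": 0, "dy": 3.9, "dz": 0, "spin": 0.02, "grip": 30}, {"dx": 0, "dy": 3.9, "dz": 0, "spin": 0.02, "grip": 30}, {"dx": 0, "dy": 3.9, "dz": 0, "spin": 0.02, "grip": 30}, {"dx": 0, "dy": 3.9, "dz": 0, "spin": 0.02, "grip": 30}, {"dx": 0, "dy": 3.9, "dz": 0, "spin": 0.02, "grip": 30}, {"dx": 0, "dy": 3.9, "dz": 0, "spin": 0.02, "grip": 30}, {"dx": 0, "dy": 3.9, "dz": 0, "spin": 0.02, "grip": 30}, {"dx": 0, "dy": 3.9, "dz": 0, "spin": 0.02, "grip": 30}])

```text
time_s: 17.67
tcp_pos: [0.6353, 0.2013, 0.2279]
eef_rot: [-180.0, 0.0, -110.0]
contact_force: [-0.5, -0.3, -2.7]
gripper_width: 0.0423
```

```bash
python3 - <<'E'
from h import *
print(r.get_state()["tcp_pos"],r.get_state()["eef_rot"])
# where is held block? fit xy with block raised
z=r.get_state()["tcp_pos"][2]-.062
B["thick_block"]=(.135,.042,z,z+.095)
for c in("scene","side"):
    r.capture(c);m=look("thick_block",c)
    if m is None: print("miss");continue
    s=fit("thick_block",[(m,r.get_calibration(c))],[[.6346,.2054,70]]);print(c,s.x,s.fun,m.sum())
r.capture("wrist")
cal=r.get_calibration("wrist");m=look("thick_block","wrist")
if m is not None: s=fit("thick_block",[(m,cal)],[[.6346,.2054,70]]);print(s.x,s.fun,m.sum())
E
```

```text
[0.63525409 0.20128598 0.2278916 ] [-1.79994537e+02  8.32428162e-03 -1.10036490e+02]
scene [ 0.63705745  0.1970032  68.91044877] 0.4035836458206177 1800.0
side [ 0.63577296  0.20469714 78.06500519] 0.22463226318359375 3708.0
[ 0.63601987  0.20245916 69.45993977] 0.4187324047088623 16913.0
```

Call:
servo_tool(targets=[{"dx": -0.1, "dy": 0.4, "dz": -2, "spin": 0, "grip": 30}, {"dx": -0.1, "dy": 0.4, "dz": -5, "spin": 0, "grip": 30}, {"dx": -0.1, "dy": 0.4, "dz": -7.5, "spin": 0, "grip": 30}, {"dx": -0.1, "dy": 0.4, "dz": -9, "spin": 0, "grip": 30}, {"dx": -0.1, "dy": 0.4, "dz": -9.5, "spin": 0, "grip": 30}, {"dx": -0.1, "dy": 0.4, "dz": -10, "spin": 0, "grip": 30}, {"dx": -0.1, "dy": 0.4, "dz": -10.5, "spin": 0, "grip": 30}, {"dx": -0.1, "dy": 0.4, "dz": -11, "spin": 0, "grip": 30}, {"dx": -0.1, "dy": 0.4, "dz": -11.5, "spin": 0, "grip": 30}, {"dx": -0.1, "dy": 0.4, "dz": -11.5, "spin": 0, "grip": 30}])

```text
time_s: 18.8
tcp_pos: [0.6376, 0.2061, 0.1208]
eef_rot: [-179.5, 0.3, -109.8]
contact_force: [-9.2, -5.1, 31.2]
gripper_width: 0.0418
```

Call:
servo_tool(targets=[{"dx": 0, "dy": 0, "dz": 0.4, "spin": 0, "grip": 30}, {"dx": 0, "dy": 0, "dz": 0.8, "spin": 0, "grip": 30}, {"dx": 0, "dy": 0, "dz": 1, "spin": 0, "grip": 30}, {"dx": 0, "dy": 0, "dz": 1, "spin": 0, "grip": 30}, {"dx": 0, "dy": 0, "dz": 1, "spin": 0, "grip": 30}, {"dx": 0, "dy": 0, "dz": 1, "spin": 0, "grip": 30}, {"dx": 0, "dy": 0, "dz": 1, "spin": 0, "grip": 30}, {"dx": 0, "dy": 0, "dz": 1, "spin": 0, "grip": 30}, {"dx": 0, "dy": 0, "dz": 1, "spin": 0, "grip": 30}, {"dx": 0, "dy": 0, "dz": 1, "spin": 0, "grip": 30}])

```text
time_s: 19.63
tcp_pos: [0.6341, 0.2057, 0.1225]
eef_rot: [180.0, -0.0, -110.0]
contact_force: [-0.2, -0.6, -3.2]
gripper_width: 0.0418
```

```bash
python3 - <<'E'
from h import *
s=r.get_state();print(s["tcp_pos"],s["eef_rot"],s["contact_force"])
c=np.radians(-20);ex=np.array([np.cos(c),np.sin(c)]);ey=np.array([-ex[1],ex[0]]);ctr=np.array([.5594,.2328])
def W(x,y,z): return [*(ctr+x*ex+y*ey),z]
z=s["tcp_pos"][2]-.062
def ov(im,cal,x0,y0,k):
    im=cv2.resize(im,None,fx=k,fy=k,interpolation=1)
    def L(P,col): cv2.polylines(im,[((proj(np.array(P),cal)-[x0,y0]+.5)*k).round().astype(np.int32)],True,col,1)
    L([W(a*.103,b*.0715,.055) for a,b in((1,1),(1,-1),(-1,-1),(-1,1))],(0,200,0))
    L([W(-.023+a*.08,.0165+b*.055,.06) for a,b in((1,1),(1,-1),(-1,-1),(-1,1))],(255,255,0))
    t=np.radians(s["eef_rot"][2]);bx=np.array([np.cos(t),np.sin(t)]);by=np.array([-bx[1],bx[0]])
    for h in(0,.095): L([[*(s["tcp_pos"][:2]+a*.0675*bx+b*.021*by),z+h] for a,b in((1,1),(1,-1),(-1,-1),(-1,1))],(0,0,255))
    return im
o=[]
for n,(x0,y0,w,h,k) in dict(scene=(360,90,120,130,3),side=(170,190,180,175,2.2),wrist=(140,0,360,240,2)).items():
    cal=r.get_calibration(n);im=r.capture(n)[y0:y0+h,x0:x0+w];cv2.imwrite(f"pics/raw_{n}.png",im);o.append(ov(im,cal,x0,y0,k))
C=np.zeros((800,800,3),np.uint8)
a,b,d=o;d=cv2.resize(d,(400,267))
top=np.hstack([a[:390,:360],cv2.resize(b,(400,389))[:389][:390] if 0 else cv2.resize(b,(400,390))])
C=np.zeros((600,800,3),np.uint8);C[:390,:760]=top
cv2.imwrite("pics/c8a.png",C)
d=o[2];big=np.zeros((600,800,3),np.uint8);big[:300,:277]=cv2.resize(a,(277,300));big[:300,280:280+309]=cv2.resize(b,(309,300));big[300:,:450]=cv2.resize(d,(450,300))
# enlarge: wrist crop right
cv2.imwrite("pics/c8.png",np.vstack([top,np.zeros((0,760,3),np.uint8)]));
w=cv2.resize(d,(315,210));C[390:600,:315]=w
cv2.imwrite("pics/c8.png",C)
E
```

```text
[0.63414005 0.20573519 0.12247717] [ 1.79986318e+02 -1.63653576e-02 -1.09999584e+02] [-0.2317017  -0.56464071 -3.18446199]
```

View pics/c8.png

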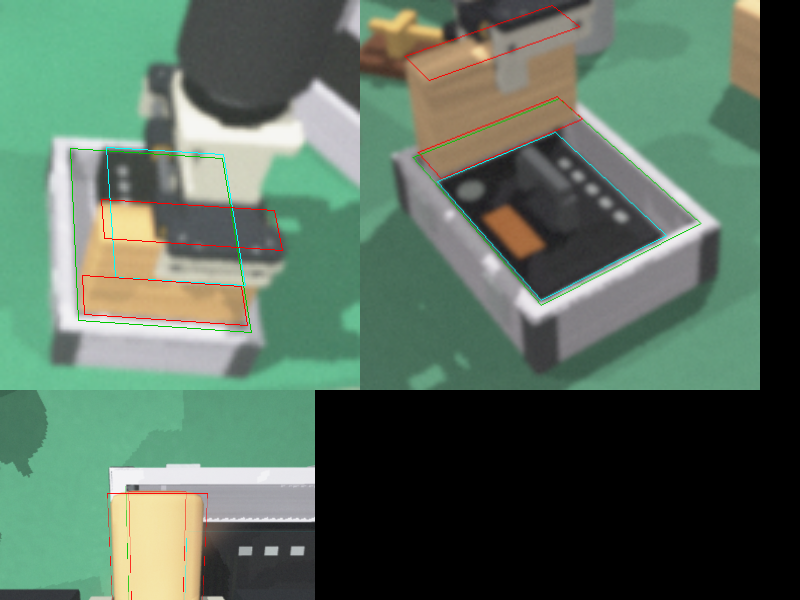

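The overlays agree with the block, rim and radio to 2–3 mm. First contact was with the block's bottom at z≈59 mm, which is the radio's top (rim 55), so I'll shift about 3 mm along case +x and feel again.

Call:
servo_tool(targets=[{"dx": 0.28, "dy": -0.1, "dz": 0, "spin": 0, "grip": 30}, {"dx": 0.28, "dy": -0.1, "dz": 0, "spin": 0, "grip": 30}, {"dx": 0.28, "dy": -0.1, "dz": -0.2, "spin": 0, "grip": 30}, {"dx": 0.28, "dy": -0.1, "dz": -0.4, "spin": 0, "grip": 30}, {"dx": 0.28, "dy": -0.1, "dz": -0.6, "spin": 0, "grip": 30}, {"dx": 0.28, "dy": -0.1, "dz": -0.8, "spin": 0, "grip": 30}, {"dx": 0.28, "dy": -0.1, "dz": -1, "spin": 0, "grip": 30}, {"dx": 0.28, "dy": -0.1, "dz": -1, "spin": 0, "grip": 30}, {"dx": 0.28, "dy": -0.1, "dz": -1, "spin": 0, "grip": 30}, {"dx": 0.28, "dy": -0.1, "dz": -1, "spin": 0, "grip": 30}])

```text
time_s: 20.62
tcp_pos: [0.6376, 0.2046, 0.1207]
eef_rot: [-179.7, 0.1, -109.9]
contact_force: [-19.4, -2.9, 44.5]
gripper_width: 0.0415
```

```bash
python3 - <<'E'
from h import *
for i in range(2):
    s=r.get_state();F,M=s["contact_force"],s["moment"];print(s["tcp_pos"],F,M)
c=np.radians(-20);ex=np.array([np.cos(c),np.sin(c),0]);ey=np.array([-ex[1],ex[0],0]);ez=np.array([0,0,1.])
# contact pt r=(x,y,-h): M=r x F, for reference TCP, h~0.062 (case axes)
f=np.array([F@ex,F@ey,F[2]]);m=np.array([M@ex,M@ey,M[2]])
print(f,m)
for h in(.062,.08,0):
    # Mx=y fz + h fy ; My=-h fx - x fz
    print(h,"x",(-h*f[0]-m[1])/f[2],"y",(m[0]-h*f[1])/f[2])
E
```

```text
[0.63763133 0.20463377 0.12072078] [-19.43210822  -2.9093965   44.47229055] [-0.96125408  7.83178507 -0.12912854]
[0.63763133 0.20463377 0.12072078] [-19.43210822  -2.9093965   44.47229055] [-0.96125408  7.83178507 -0.12912854]
[-17.26513649  -9.38011086  44.47229055] [-3.58191161  7.03070238 -0.12912854]
0.062 x -0.13402196843616038 y -0.06746548702099792
0.08 x -0.12703396640198922 y -0.06366892081296689
0 x -0.15809175322052774 y -0.0805425484042159
```

Call:
servo_tool(targets=[{"dx": 0, "dy": 0, "dz": 1.2, "spin": 0, "grip": 30}, {"dx": 0.3, "dy": -0.1, "dz": 1.5, "spin": 0, "grip": 30}, {"dx": 0.56, "dy": -0.2, "dz": 1.5, "spin": 0, "grip": 30}, {"dx": 0.56, "dy": -0.2, "dz": 1.3, "spin": 0, "grip": 30}, {"dx": 0.56, "dy": -0.2, "dz": 0.9, "spin": 0, "grip": 30}, {"dx": 0.56, "dy": -0.2, "dz": 0.6, "spin": 0, "grip": 30}, {"dx": 0.56, "dy": -0.2, "dz": 0.3, "spin": 0, "grip": 30}, {"dx": 0.56, "dy": -0.2, "dz": 0.1, "spin": 0, "grip": 30}, {"dx": 0.56, "dy": -0.2, "dz": 0.1, "spin": 0, "grip": 30}, {"dx": 0.56, "dy": -0.2, "dz": 0.1, "spin": 0, "grip": 30}])

```text
time_s: 21.45
tcp_pos: [0.6428, 0.2025, 0.1202]
eef_rot: [-179.8, 0.0, -109.9]
contact_force: [-20.3, -3.2, 45.0]
gripper_width: 0.042
```

```bash
cat > m.py <<'E'
from h import *
s=r.get_state();F,M=s["contact_force"],s["moment"];p=s["tcp_pos"]
c=np.radians(-20);ex=np.array([np.cos(c),np.sin(c),0]);ey=np.array([-ex[1],ex[0],0])
f=np.array([F@ex,F@ey,F[2]]);m=np.array([M@ex,M@ey,M[2]])
q=p[:2]-[.5594,.2328]
print("t",round(s["time_s"],2),"case xy mm",np.round([q@ex[:2]*1e3,q@ey[:2]*1e3],1),"z",round(p[2],4),"rot",np.round(s["eef_rot"],2),"f",np.round(f,1),"m",np.round(m,2),"w",round(s["gripper_width"],4))
E
python3 m.py
```

```text
t 21.45 case xy mm [88.8  0.1] z 0.1202 rot [-1.7982e+02  4.0000e-02 -1.0989e+02] f [-18. -10.  45.] m [-3.47  7.31 -0.07] w 0.042
```

Call:
servo_tool(targets=[{"dx": 0, "dy": 0, "dz": 1.2, "spin": 0, "grip": 30}, {"dx": -0.5, "dy": -0.06, "dz": 1.5, "spin": 0, "grip": 30}, {"dx": -0.92, "dy": -0.12, "dz": 1.5, "spin": 0, "grip": 30}, {"dx": -0.92, "dy": -0.12, "dz": 1.5, "spin": 0, "grip": 30}, {"dx": -0.92, "dy": -0.12, "dz": 1.5, "spin": 0, "grip": 30}, {"dx": -0.92, "dy": -0.12, "dz": 1.5, "spin": 0, "grip": 30}, {"dx": -0.92, "dy": -0.12, "dz": 1.5, "spin": 0, "grip": 30}, {"dx": -0.92, "dy": -0.12, "dz": 1.5, "spin": 0, "grip": 30}, {"dx": -0.92, "dy": -0.12, "dz": 1.5, "spin": 0, "grip": 30}, {"dx": -0.92, "dy": -0.12, "dz": 1.5, "spin": 0, "grip": 30}])

```text
time_s: 22.28
tcp_pos: [0.6334, 0.2015, 0.1285]
eef_rot: [180.0, -0.0, -110.0]
contact_force: [0.7, 1.1, -3.0]
gripper_width: 0.042
```

```bash
python3 m.py
```

```text
t 22.28 case xy mm [80.3 -4.1] z 0.1285 rot [ 1.7999e+02 -1.0000e-02 -1.1000e+02] f [ 0.2  1.3 -3. ] m [-0.01  0.07  0.01] w 0.042
```

Call:
servo_tool(targets=[{"dx": 0, "dy": 0, "dz": -0.4, "spin": 0, "grip": 30}, {"dx": 0, "dy": 0, "dz": -0.7, "spin": 0, "grip": 30}, {"dx": 0, "dy": 0, "dz": -0.9, "spin": 0, "grip": 30}, {"dx": 0, "dy": 0, "dz": -1.1, "spin": 0, "grip": 30}, {"dx": 0, "dy": 0, "dz": -1.3, "spin": 0, "grip": 30}, {"dx": 0, "dy": 0, "dz": -1.5, "spin": 0, "grip": 30}, {"dx": 0, "dy": 0, "dz": -1.5, "spin": 0, "grip": 30}, {"dx": 0, "dy": 0, "dz": -1.5, "spin": 0, "grip": 30}, {"dx": 0, "dy": 0, "dz": -1.5, "spin": 0, "grip": 30}, {"dx": 0, "dy": 0, "dz": -1.5, "spin": 0, "grip": 30}])

```text
time_s: 23.12
tcp_pos: [0.6335, 0.2016, 0.1139]
eef_rot: [-180.0, 0.0, -110.0]
contact_force: [-0.3, -0.6, -2.6]
gripper_width: 0.042
```

```bash
python3 m.py
```

```text
t 23.12 case xy mm [80.3 -4. ] z 0.1139 rot [-1.7999e+02  1.0000e-02 -1.1000e+02] f [-0.  -0.7 -2.6] m [-0.02  0.09  0.02] w 0.042
```

The descent is free now, so the earlier contact was the +y rim under the block's end. I'll continue down.

Call:
servo_tool(targets=[{"dx": 0, "dy": 0, "dz": -0.4, "spin": 0, "grip": 30}, {"dx": 0, "dy": 0, "dz": -0.8, "spin": 0, "grip": 30}, {"dx": 0, "dy": 0, "dz": -1.2, "spin": 0, "grip": 30}, {"dx": 0, "dy": 0, "dz": -1.6, "spin": 0, "grip": 30}, {"dx": 0, "dy": 0, "dz": -2, "spin": 0, "grip": 30}, {"dx": 0, "dy": 0, "dz": -2.3, "spin": 0, "grip": 30}, {"dx": 0, "dy": 0, "dz": -2.6, "spin": 0, "grip": 30}, {"dx": 0, "dy": 0, "dz": -2.8, "spin": 0, "grip": 30}, {"dx": 0, "dy": 0, "dz": -3, "spin": 0, "grip": 30}, {"dx": 0, "dy": 0, "dz": -3, "spin": 0, "grip": 30}])

```text
time_s: 23.95
tcp_pos: [0.6333, 0.2015, 0.0833]
eef_rot: [180.0, -0.0, -110.0]
contact_force: [-0.1, 0.7, -2.9]
gripper_width: 0.0417
```

```bash
python3 m.py
```

```text
t 23.95 case xy mm [80.1 -4.1] z 0.0833 rot [ 1.7998e+02 -2.0000e-02 -1.1000e+02] f [-0.4  0.6 -2.9] m [0.13 0.07 0.05] w 0.0417
```

Call:
servo_tool(targets=[{"dx": 0, "dy": 0, "dz": -0.3, "spin": 0, "grip": 30}, {"dx": 0, "dy": 0, "dz": -0.6, "spin": 0, "grip": 30}, {"dx": 0, "dy": 0, "dz": -0.8, "spin": 0, "grip": 30}, {"dx": 0, "dy": 0, "dz": -1, "spin": 0, "grip": 30}, {"dx": 0, "dy": 0, "dz": -1.1, "spin": 0, "grip": 30}, {"dx": 0, "dy": 0, "dz": -1.2, "spin": 0, "grip": 30}, {"dx": 0, "dy": 0, "dz": -1.3, "spin": 0, "grip": 30}, {"dx": 0, "dy": 0, "dz": -1.3, "spin": 0, "grip": 30}, {"dx": 0, "dy": 0, "dz": -1.3, "spin": 0, "grip": 30}, {"dx": 0, "dy": 0, "dz": -1.3, "spin": 0, "grip": 30}])

```text
time_s: 24.78
tcp_pos: [0.6333, 0.2016, 0.0752]
eef_rot: [-179.9, 0.0, -109.9]
contact_force: [-13.3, -0.9, 28.4]
gripper_width: 0.042
```

```bash
python3 m.py
```

```text
t 24.78 case xy mm [80.1 -4.1] z 0.0752 rot [-1.7991e+02  5.0000e-02 -1.0994e+02] f [-12.2  -5.4  28.4] m [-2.23  5.09 -0.17] w 0.042
```

Contact is at the same 3 mm offset I saw at the rim, so the block is on the floor. I'll ease off, release and rise.

Call:
servo_tool(targets=[{"dx": 0, "dy": 0, "dz": 0.4, "spin": 0, "grip": 30}, {"dx": 0, "dy": 0, "dz": 0.4, "spin": 0, "grip": 50}, {"dx": 0, "dy": 0, "dz": 0.4, "spin": 0, "grip": 65}, {"dx": 0, "dy": 0, "dz": 0.4, "spin": 0, "grip": 65}, {"dx": 0, "dy": 0, "dz": 0.4, "spin": 0, "grip": 65}, {"dx": 0, "dy": 0, "dz": 2, "spin": 0, "grip": 65}, {"dx": 0, "dy": 0, "dz": 5, "spin": 0, "grip": 65}, {"dx": 0, "dy": 0, "dz": 9, "spin": 0, "grip": 100}, {"dx": 0, "dy": 0, "dz": 13, "spin": 0, "grip": 100}, {"dx": 0, "dy": 0, "dz": 17, "spin": 0, "grip": 100}])

```text
time_s: 25.62
tcp_pos: [0.6332, 0.2013, 0.2419]
eef_rot: [180.0, -0.1, -110.0]
contact_force: [0.9, 1.1, -0.5]
gripper_width: 0.0717
```

```bash
python3 m.py; python3 - <<'E'
from h import *
B["thick_block"]=(.135,.042,.01,.105)
cal=r.get_calibration("wrist");r.capture("wrist")
ms=[]
for n,g in(("thick_block",[.634,.204,70]),("radio",[.543,.256,160])):
  for c in("wrist","side"):
    if c=="side": r.capture("side")
    m=look(n,c)
    if m is None: print("miss",n,c);continue
    s=fit(n,[(m,r.get_calibration(c))],[g]);q=s.x[:2]-[.5594,.2328];a=np.radians(-20)
    print(n,c,np.round(s.x,4),round(s.fun,3),"case",np.round([q[0]*np.cos(a)+q[1]*np.sin(a),-q[0]*np.sin(a)+q[1]*np.cos(a)],4))
E
```

```text
t 25.62 case xy mm [80.1 -4.4] z 0.2419 rot [ 1.7997e+02 -6.0000e-02 -1.1000e+02] f [ 0.5  1.3 -0.5] m [ 0.2  -0.09 -0.02] w 0.0717
thick_block wrist [ 0.6396  0.204  69.7179] 0.031 case [0.0852 0.0004]
thick_block side [ 0.6529  0.1877 57.8887] 0.318 case [ 0.1033 -0.0104]
radio wrist [  0.5419   0.2544 160.2886] 0.095 case [-0.0238  0.0143]
radio side [  0.5754   0.2248 160.891 ] 0.248 case [ 0.0177 -0.002 ]
```

Call:
servo_tool(targets=[{"dx": -0.5, "dy": -1.5, "dz": 1.5, "spin": -0.12, "grip": 100}, {"dx": -1.5, "dy": -4, "dz": 3, "spin": -0.24, "grip": 100}, {"dx": -2.5, "dy": -7, "dz": 3.8, "spin": -0.36, "grip": 100}, {"dx": -3.5, "dy": -10, "dz": 3.8, "spin": -0.48, "grip": 100}, {"dx": -4.5, "dy": -13, "dz": 3.8, "spin": -0.6, "grip": 100}, {"dx": -5.5, "dy": -16, "dz": 3.8, "spin": -0.72, "grip": 100}, {"dx": -6.5, "dy": -19, "dz": 3.8, "spin": -0.84, "grip": 100}, {"dx": -7.5, "dy": -22, "dz": 3.8, "spin": -0.96, "grip": 100}, {"dx": -8.5, "dy": -24.5, "dz": 3.8, "spin": -1.08, "grip": 100}, {"dx": -9.4, "dy": -26.1, "dz": 3.8, "spin": -1.2, "grip": 100}])

```text
time_s: 26.8
tcp_pos: [0.538, -0.0616, 0.2773]
eef_rot: [-180.0, -0.2, -179.2]
contact_force: [-0.3, 0.2, 0.4]
gripper_width: 0.0875
```

Call:
servo_tool(targets=[{"dx": 0, "dy": 0, "dz": 0, "spin": -0.1, "grip": 100}, {"dx": 0, "dy": 0, "dz": 0, "spin": -0.2, "grip": 100}, {"dx": 0, "dy": 0, "dz": 0, "spin": -0.252, "grip": 100}, {"dx": 0, "dy": 0, "dz": 0, "spin": -0.252, "grip": 100}, {"dx": 0, "dy": 0, "dz": 0, "spin": -0.252, "grip": 100}, {"dx": 0, "dy": 0, "dz": 0, "spin": -0.252, "grip": 100}, {"dx": 0, "dy": 0, "dz": 0, "spin": -0.252, "grip": 100}, {"dx": 0, "dy": 0, "dz": 0, "spin": -0.252, "grip": 100}, {"dx": 0, "dy": 0, "dz": 0, "spin": -0.252, "grip": 100}, {"dx": 0, "dy": 0, "dz": 0, "spin": -0.252, "grip": 100}])

```text
time_s: 27.63
tcp_pos: [0.5394, -0.0594, 0.2787]
eef_rot: [-180.0, -0.0, 166.8]
contact_force: [0.2, -0.1, -0.3]
gripper_width: 0.0879
```

```bash
python3 - <<'E'
from h import *
G["thin_block"]=[.4724,-.0444,-13.2]
wristfit(["thin_block","thin_block"],G)
E
```

```text
t 27.63 tcp [ 0.5394 -0.0594  0.2787] rot [-180.     -0.    166.83] w 0.0879 F [ 0.2 -0.1 -0.3]
thin_block [  0.4749  -0.0454 -12.3846] 0.039
thin_block [  0.4749  -0.0454 -12.3846] 0.039
```

Call:
servo_tool(targets=[{"dx": -3.2, "dy": 0.7, "dz": -1, "spin": 0.014, "grip": 100}, {"dx": -6.2, "dy": 1.3, "dz": -3, "spin": 0.014, "grip": 100}, {"dx": -6.2, "dy": 1.3, "dz": -7, "spin": 0.014, "grip": 100}, {"dx": -6.2, "dy": 1.3, "dz": -11, "spin": 0.014, "grip": 100}, {"dx": -6.2, "dy": 1.3, "dz": -15, "spin": 0.014, "grip": 100}, {"dx": -6.2, "dy": 1.3, "dz": -18, "spin": 0.014, "grip": 100}, {"dx": -6.2, "dy": 1.3, "dz": -20.5, "spin": 0.014, "grip": 100}, {"dx": -6.2, "dy": 1.3, "dz": -21.5, "spin": 0.014, "grip": 100}, {"dx": -6.2, "dy": 1.3, "dz": -21.7, "spin": 0.014, "grip": 100}, {"dx": -6.2, "dy": 1.3, "dz": -21.7, "spin": 0.014, "grip": 80}])

```text
time_s: 28.62
tcp_pos: [0.4772, -0.0466, 0.0613]
eef_rot: [-180.0, -0.1, 167.6]
contact_force: [-0.6, -0.2, 0.1]
gripper_width: 0.0847
```

Call:
servo_tool(targets=[{"dx": 0, "dy": 0, "dz": 0, "spin": 0, "grip": 65}, {"dx": 0, "dy": 0, "dz": 0, "spin": 0, "grip": 50}, {"dx": 0, "dy": 0, "dz": 0, "spin": 0, "grip": 40}, {"dx": 0, "dy": 0, "dz": 0, "spin": 0, "grip": 30}, {"dx": 0, "dy": 0, "dz": 0, "spin": 0, "grip": 15}, {"dx": 0, "dy": 0, "dz": 0, "spin": 0, "grip": 15}, {"dx": 0, "dy": 0, "dz": 0, "spin": 0, "grip": 15}, {"dx": 0, "dy": 0, "dz": 0, "spin": 0, "grip": 15}, {"dx": 0, "dy": 0, "dz": 1, "spin": 0, "grip": 15}, {"dx": 0, "dy": 0, "dz": 3, "spin": 0, "grip": 15}])

```text
time_s: 29.45
tcp_pos: [0.4754, -0.0468, 0.0899]
eef_rot: [-179.9, -0.3, 167.6]
contact_force: [0.3, -0.6, -2.1]
gripper_width: 0.0282
```

Call:
servo_tool(targets=[{"dx": 0, "dy": 0, "dz": 4, "spin": 0, "grip": 15}, {"dx": 0, "dy": 0.5, "dz": 8, "spin": 0, "grip": 15}, {"dx": 0.5, "dy": 3, "dz": 11, "spin": -0.05, "grip": 15}, {"dx": 1.2, "dy": 7, "dz": 12, "spin": -0.1, "grip": 15}, {"dx": 2, "dy": 11, "dz": 12, "spin": -0.133, "grip": 15}, {"dx": 2.8, "dy": 15, "dz": 12, "spin": -0.133, "grip": 15}, {"dx": 3.6, "dy": 19, "dz": 12, "spin": -0.133, "grip": 15}, {"dx": 4.1, "dy": 22, "dz": 12, "spin": -0.133, "grip": 15}, {"dx": 4.2, "dy": 23.3, "dz": 12, "spin": -0.133, "grip": 15}, {"dx": 4.2, "dy": 23.3, "dz": 12, "spin": -0.133, "grip": 15}])

```text
time_s: 30.28
tcp_pos: [0.5194, 0.1891, 0.2108]
eef_rot: [-180.0, -0.0, 160.1]
contact_force: [0.8, 0.1, -0.8]
gripper_width: 0.0285
```

```bash
python3 m.py
```

```text
t 30.28 case xy mm [-22.7 -54.7] z 0.2108 rot [-1.7995e+02 -4.0000e-02  1.6014e+02] f [ 0.7  0.4 -0.8] m [-0.09 -0.06 -0.07] w 0.0285
```

Call:
servo_tool(targets=[{"dx": 0, "dy": -0.27, "dz": -2.5, "spin": 0, "grip": 15}, {"dx": 0, "dy": -0.27, "dz": -5, "spin": 0, "grip": 15}, {"dx": 0, "dy": -0.27, "dz": -7, "spin": 0, "grip": 15}, {"dx": 0, "dy": -0.27, "dz": -8, "spin": 0, "grip": 15}, {"dx": 0, "dy": -0.27, "dz": -8.4, "spin": 0, "grip": 15}, {"dx": 0, "dy": -0.27, "dz": -8.8, "spin": 0, "grip": 15}, {"dx": 0, "dy": -0.27, "dz": -9.2, "spin": 0, "grip": 15}, {"dx": 0, "dy": -0.27, "dz": -9.6, "spin": 0, "grip": 15}, {"dx": 0, "dy": -0.27, "dz": -9.9, "spin": 0, "grip": 15}, {"dx": 0, "dy": -0.27, "dz": -9.9, "spin": 0, "grip": 15}])

```text
time_s: 31.12
tcp_pos: [0.5222, 0.1859, 0.1189]
eef_rot: [179.7, 0.3, 160.2]
contact_force: [-12.2, 2.3, 35.5]
gripper_width: 0.0292
```

```bash
python3 m.py
```

```text
t 31.12 case xy mm [-19.  -56.8] z 0.1189 rot [179.66   0.34 160.17] f [-12.3  -2.   35.5] m [-1.44  4.31  0.13] w 0.0292
```

Call:
servo_tool(targets=[{"dx": 0, "dy": 0, "dz": 0.8, "spin": 0, "grip": 15}, {"dx": 0, "dy": 0, "dz": 1.6, "spin": 0, "grip": 15}, {"dx": 0.12, "dy": 0.32, "dz": 1.6, "spin": 0, "grip": 15}, {"dx": 0.12, "dy": 0.32, "dz": 1.6, "spin": 0, "grip": 15}, {"dx": 0.12, "dy": 0.32, "dz": 1.2, "spin": 0, "grip": 15}, {"dx": 0.12, "dy": 0.32, "dz": 0.8, "spin": 0, "grip": 15}, {"dx": 0.12, "dy": 0.32, "dz": 0.5, "spin": 0, "grip": 15}, {"dx": 0.12, "dy": 0.32, "dz": 0.2, "spin": 0, "grip": 15}, {"dx": 0.12, "dy": 0.32, "dz": 0, "spin": 0, "grip": 15}, {"dx": 0.12, "dy": 0.32, "dz": 0, "spin": 0, "grip": 15}])

```text
time_s: 31.95
tcp_pos: [0.5202, 0.1868, 0.1116]
eef_rot: [-179.9, -0.1, 160.0]
contact_force: [0.2, 1.6, -1.6]
gripper_width: 0.0285
```

```bash
python3 m.py
```

```text
t 31.95 case xy mm [-21.1 -56.6] z 0.1116 rot [-1.7993e+02 -5.0000e-02  1.5998e+02] f [-0.3  1.6 -1.6] m [0.11 0.01 0.05] w 0.0285
```

It's entering the gap freely. Continuing down.

Call:
servo_tool(targets=[{"dx": 0, "dy": 0, "dz": -0.4, "spin": 0, "grip": 15}, {"dx": 0, "dy": 0, "dz": -0.8, "spin": 0, "grip": 15}, {"dx": 0, "dy": 0, "dz": -1.2, "spin": 0, "grip": 15}, {"dx": 0, "dy": 0, "dz": -1.6, "spin": 0, "grip": 15}, {"dx": 0, "dy": 0, "dz": -2, "spin": 0, "grip": 15}, {"dx": 0, "dy": 0, "dz": -2.3, "spin": 0, "grip": 15}, {"dx": 0, "dy": 0, "dz": -2.6, "spin": 0, "grip": 15}, {"dx": 0, "dy": 0, "dz": -2.9, "spin": 0, "grip": 15}, {"dx": 0, "dy": 0, "dz": -3, "spin": 0, "grip": 15}, {"dx": 0, "dy": 0, "dz": -3, "spin": 0, "grip": 15}])

```text
time_s: 32.78
tcp_pos: [0.5204, 0.187, 0.0824]
eef_rot: [-180.0, -0.0, 160.0]
contact_force: [0.7, -0.0, -0.7]
gripper_width: 0.0289
```

```bash
python3 m.py
```

```text
t 32.78 case xy mm [-20.9 -56.3] z 0.0824 rot [-1.7998e+02 -1.0000e-02  1.6000e+02] f [ 0.7  0.2 -0.7] m [-0.01 -0.07  0.01] w 0.0289
```

Call:
servo_tool(targets=[{"dx": 0, "dy": 0, "dz": -0.3, "spin": 0, "grip": 15}, {"dx": 0, "dy": 0, "dz": -0.6, "spin": 0, "grip": 15}, {"dx": 0, "dy": 0, "dz": -0.8, "spin": 0, "grip": 15}, {"dx": 0, "dy": 0, "dz": -1, "spin": 0, "grip": 15}, {"dx": 0, "dy": 0, "dz": -1.1, "spin": 0, "grip": 15}, {"dx": 0, "dy": 0, "dz": -1.2, "spin": 0, "grip": 15}, {"dx": 0, "dy": 0, "dz": -1.3, "spin": 0, "grip": 15}, {"dx": 0, "dy": 0, "dz": -1.3, "spin": 0, "grip": 15}, {"dx": 0, "dy": 0, "dz": -1.3, "spin": 0, "grip": 15}, {"dx": 0, "dy": 0, "dz": -1.3, "spin": 0, "grip": 15}])

```text
time_s: 33.62
tcp_pos: [0.5204, 0.1866, 0.0742]
eef_rot: [-180.0, 0.1, 160.1]
contact_force: [-18.6, -3.9, 44.1]
gripper_width: 0.0288
```

```bash
python3 m.py
```

```text
t 33.62 case xy mm [-20.8 -56.8] z 0.0742 rot [-1.8000e+02  8.0000e-02  1.6006e+02] f [-16.1 -10.1  44.1] m [-4.02  5.67 -0.31] w 0.0288
```

Floor reached. Release, rise and go to the overview pose.

Call:
servo_tool(targets=[{"dx": 0, "dy": 0, "dz": 0.5, "spin": 0, "grip": 15}, {"dx": 0, "dy": 0, "dz": 0.5, "spin": 0, "grip": 40}, {"dx": 0, "dy": 0, "dz": 0.5, "spin": 0, "grip": 52}, {"dx": 0, "dy": 0, "dz": 0.5, "spin": 0, "grip": 52}, {"dx": 0, "dy": 0, "dz": 0.5, "spin": 0, "grip": 52}, {"dx": 0, "dy": 0, "dz": 2, "spin": 0, "grip": 52}, {"dx": 0, "dy": 0, "dz": 5, "spin": 0, "grip": 52}, {"dx": 0, "dy": 0, "dz": 9, "spin": 0, "grip": 60}, {"dx": 0, "dy": 0, "dz": 13, "spin": 0, "grip": 80}, {"dx": 0, "dy": 0, "dz": 17, "spin": 0, "grip": 80}])

```text
time_s: 34.45
tcp_pos: [0.5202, 0.1867, 0.2409]
eef_rot: [-179.9, -0.0, 160.0]
contact_force: [0.6, 0.0, -0.9]
gripper_width: 0.06
```

Call:
servo_tool(targets=[{"dx": 2, "dy": 0.5, "dz": 2, "spin": 0, "grip": 100}, {"dx": 5, "dy": 1.2, "dz": 4, "spin": 0, "grip": 100}, {"dx": 8, "dy": 1.8, "dz": 6, "spin": 0, "grip": 100}, {"dx": 10, "dy": 2, "dz": 8, "spin": 0, "grip": 100}, {"dx": 10, "dy": 2, "dz": 10, "spin": 0, "grip": 100}, {"dx": 10, "dy": 2, "dz": 11, "spin": 0, "grip": 100}, {"dx": 10, "dy": 2, "dz": 11, "spin": 0, "grip": 100}, {"dx": 10, "dy": 2, "dz": 11, "spin": 0, "grip": 100}, {"dx": 10, "dy": 2, "dz": 11, "spin": 0, "grip": 100}, {"dx": 10, "dy": 2, "dz": 11, "spin": 0, "grip": 100}])

```text
time_s: 35.28
tcp_pos: [0.6197, 0.2069, 0.3486]
eef_rot: [-179.9, -0.1, 160.0]
contact_force: [-0.1, -0.3, -0.1]
gripper_width: 0.0875
```

```bash
python3 m.py; python3 - <<'E'
from h import *
a=r.capture("scene")[90:280,160:480];b=r.capture("side")[180:370,150:350];w=r.capture("wrist")
C=np.zeros((600,800,3),np.uint8)
C[:300,:400]=cv2.resize(a,(400,300));C[:300,400:800]=cv2.resize(b,(400,300),interpolation=2)[:300] if 0 else cv2.resize(b,(400,300))
C[300:,:800]=cv2.resize(w[0:230,165:475],(800,300)) if 0 else 0
x=w[0:232,170:479];C[300:,:400]=cv2.resize(x,(400,300));C[300:,400:]=cv2.resize(a[0:130,200:310],(400,300),interpolation=2)
cv2.imwrite("pics/f1.png",C)
E
```

```text
t 35.28 case xy mm [65.5 -3.7] z 0.3486 rot [-1.7993e+02 -7.0000e-02  1.6001e+02] f [-0.  -0.4 -0.1] m [-0.04 -0.03  0.02] w 0.0875
```

View pics/f1.png

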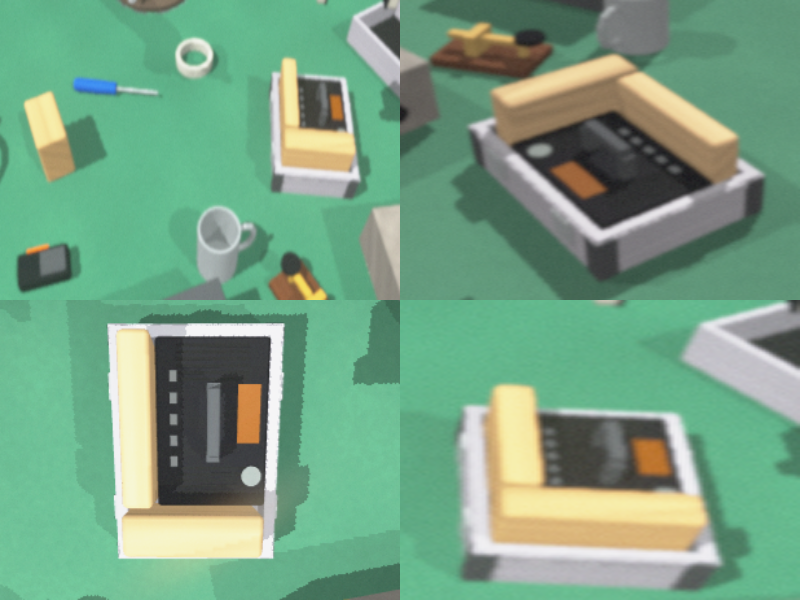

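The last picture (all views) shows both blocks standing level at equal height in their gaps, at the end (bottom) and along the left side. The radio is in its corner, and the spare and mug are standing undisturbed. I'll check the radio numerically, then hand in.

```bash
python3 - <<'E'
from h import *
wristfit(["radio"],dict(radio=[.542,.2544,160]))
r.close_job()
E
```

```text
t 35.43 tcp [0.6201 0.207  0.3492] rot [-1.7996e+02 -3.0000e-02  1.6001e+02] w 0.0875 F [0.1 0.2 0.2]
radio [  0.5422   0.2545 160.1217] 0.016
the job is handed in; nothing more can be done
```

The job is done and was handed in at about 35 s. The radio is in the near-left corner of the case. The thick block stands in the gap at its end and the thin block along its side, placed in that order. The spare block and mug were never touched.

**Final checks**
- **Blocks:** The last pictures show both blocks upright with their tops level. Each met firm resistance at the height of the case floor.
- **Radio:** A final position fit was within 1 mm of the one made just after it was seated, so placing the blocks did not shift it.
- **Arm:** The gripper was open and clear, with no force on it.

**What went wrong along the way**
- **Radio push:** The first push tipped and jammed the radio, with about 38 N vertically at the wrist. I lifted it slightly and slid it home.
- **Block contacts:** The thick block touched down in the wrong place three times and the thin block once, probably on the rim, at up to about 45 N at the wrist. I shifted each by a few millimetres and it then went in freely.
- **Disagreeing estimates:** The camera and touch estimates of the case differed by 2–3 mm. A wrist-camera fit of the placed thick block read about 5 mm off from where the arm released it, and the side-camera fits were poor. I relied on the contact readings and the final pictures instead.

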